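Clear the beater off the teapot's mouth and put its lid on

TASK

A wooden beating stick has been left lying across the open mouth of the clay teapot. Lay it lengthwise on the middle of the bare plywood board, then take the lid that fits the teapot (the middle-sized of the three lids) by its knob and put it on, fully seated and level. Set both down rather than dropping them, and do not shove the teapot out of its place.

Things in the scene. Friction and masses are not known exactly. Their poses are not given: they have to be found in the camera images.
- beater_center (a point): Wooden beating stick: pale bar 160 long, 30 wide, 32 mm high, with a round handle (22 thick, 70 mm long) on its -x end; 0.13 kg. Starts level on the teapot's rim, across the mouth. Point: its balance point, half-way up (16 mm above its underside). x along the stick (bar to +97 and -63 mm, handle on to -133 mm), y across, z up.
- board_center (a point): Bare plywood board lying on the table, fixed, 340 long, 180 wide, 15 mm thick. Point: centre of its upper face, 15 mm above the table; x along its length, y across, z up.
- teapot_mouth (a point): Brown clay teapot, 0.75 kg, loose, 98 mm high, belly 144 mm across, spout on one side and loop handle opposite, both lower than the rim; it stands on a wooden disc 15 mm thick. Point: centre of the mouth, level with the rim's top, 113 mm above the table. Round opening 76 mm inside, rim 92 mm outside. x to the spout, z up.
- lid_knob (a point): Teapot lid, loose clay, 0.11 kg, standing on the table: plate 92 mm across, knob 26 mm thick on top, tapered foot 14 mm deep below (60 to 48 mm across). Point: on the axis where the knob is gripped, 45 mm above the foot's underside, 31 above the plate's, 22 above the plate's top, 11 below the knob's top; z up. The other two lids (128, 62 mm across) do not fit; the three trade places.
Mind the look-alikes: they are no part of the job. Leave any blue or red look-alike of the part that bears lid_knob alone.

How it is judged:
By the outcome, as a careful person would: the job done as asked, in the order asked, and still so for the second after the job is handed in, with the robot touching nothing.
It also fails if it takes over 54 s, if anything falls off the work surface, if the arm or the gripper's body presses on something with over 40 N, if the wrist force passes 120 N, or if a joint passes its speed limit or range.

ROBOT

A 7-joint arm with a two-finger parallel gripper is mounted at the origin on the work surface. World frame = base frame: x ahead of the robot, y to its left, z up, the work surface at z = 0. Lengths are in m, angles in rad, forces in N, time in s.
With the tool pointing down it reaches from about 0.425 to 0.875 m from the base axis. Payload 4.7 kg.
Tool frame: the origin (TCP) lies midway between the tips of the shut fingers; the grasp point (between the pads) lies 19 mm behind it (ctrl.grip_depth is the distance from the TCP to the grasp point, in m); z points along the fingers, y is the direction in which the jaws open and shut (so a half turn about z gives the same grasp; the last joint's range is limited). The gripper opens to 87 mm and grips with 3 to 60 N. Pads are 19 mm wide; open, the fingers measure 117 mm over their backs; the gripper's body (75 mm by 190 mm) begins 51 mm behind the grasp point.
Start: joints at [1.252, 0.321, -0.07, 1.45, 0.023, 1.371, -0.057], TCP at [0.212, -0.614, 0.201] pointing down, gripper open.
Joint ranges: [-2.86, 2.86], [-0.3, 2.09], [-1.38, 1.24], [0.06, 2.45], [-1.56, 4.7], [0.09, 2.05], [-2.69, 2.69]. Speed limits (rad/s): [2.57, 2.57, 3.14, 3.14, 3.14, 3.14, 3.14].

INTERFACE

Orientations are given as a rotation vector (axis times angle).
In Python, from bench import ctrl gives the robot as it stands. The module is installed in compiled form; this text tells all that it offers.
- The arm moves only by the shell command python3 -m inch 'ROWS' [FORCE]. ROWS is JSON, a list of rows, each a list of 5 numbers: the opening, from -1 (shut) to 1 (fully open), so that 0 is half open, then the shift along the tool's x, y, z in mm, then the turn about the tool's z in rad. In form: [[fingers, tx, ty, tz, twist], ...]. A call has 1 to 5 rows; each row shifts and turns the pose as measured when the row begins, along the tool's axes as they then stand; what a row does not reach is not made up. A row lasts 1/8 s, in which the tool goes at most 62.5 mm and 10.7 degrees, less where a joint would pass 70% of its speed; a pose out of reach is approached as far as the arm can. A call is refused whole if a number of a shift passes 62.5 or a number of a turn 0.188, either way. A call with a gripper value outside its range is refused whole. The fingers move at their own pace and stop on an object; FORCE is the grip in N (left out, the last holds). Time passes only in rows, so rows that do not move let the fingers close. It gives the time, the measured TCP pose, the force and the opening at its end, in the units of the state.
- ctrl.get_state(): the state, without advancing time (a new reading comes with each control period).
- ctrl.get_image(name): name is "side" or "top" or "wrist"; returns a dict with "color" (480x640x3 uint8, red, green, blue), "range_z" (480x640 float32, m along the optical axis (not along the pixel's ray), 0 where there is no reading), "K" (3x3 intrinsics, pixels), "R" (3x3) and "t" (3): a world point X has camera coordinates R X + t. Camera axes: x right, y down, z forward; pixel columns grow to the right and rows downward; lengths in m; the calibration is good to about 2 mm. A picture is of the moment at which its call begins.
- ctrl.close_job(): hands the job in, once; it reports no verdict.
The state is a dict: "time": time; "joint_positions": joint angles; "qd": joint speeds; "joint_torque": joint torques, N m; "position": TCP position; "tool_rot": TCP orientation; "ft_force": force on the tool from outside, world axes, zero at the start; "torque": the same for the moment, N m; "grip_width": opening from 0.0 (shut) to 1.0 (fully open).
Only numpy, scipy, OpenCV 4.12 (cv2) and the standard library are available. Lean on these libraries where they do the work, as an engineer would, in place of code of your own. Each camera call takes 0.05 s, during which the arm holds its last target. There are 200 camera calls.

## Working session

There is one attempt and no reset: what is moved stays moved. The work goes in short steps, Python scripts to look and compute and a shell command to move; the robot and the scene stay as the last step left them, time stands still between calls to the robot, and variables do not carry over. Pictures are saved under pics/ and viewed, about 8 in all and at most 12, crops included, and the job is handed in when it is done.

```bash
mkdir -p pics; cat > h.py <<'E'
import numpy as np, cv2
from bench import ctrl
def grab(n,tag):
    d=ctrl.get_image(n); np.savez('pics/'+tag+'.npz',**d)
    cv2.imwrite('pics/'+tag+'.png',d['color'][:,:,::-1]); return d
def load(tag): return dict(np.load('pics/'+tag+'.npz'))
def cloud(d):
    z=d['range_z']; v,u=np.mgrid[:480,:640]; K=d['K']
    c=np.stack([(u-K[0,2])/K[0,0]*z,(v-K[1,2])/K[1,1]*z,z],-1)
    P=(c-d['t'])@d['R']; P[z<=0]=np.nan; return P
def ray(d,u,v,h):
    r=d['R'].T@np.linalg.solve(d['K'],[u,v,1]); o=-d['R'].T@d['t']
    return o+r*(h-o[2])/r[2]
E
python3 - <<'E'
from h import *
for n in('top','side'): grab(n,n+'0')
print(ctrl.get_state()); print(ctrl.grip_depth)
a=cv2.imread('pics/top0.png');
E
```

```text
{'time': 0.1, 'joint_positions': array([ 1.25214182,  0.32178431, -0.07011348,  1.45155811,  0.02260808,
        1.37082537, -0.05688226]), 'qd': array([ 9.81711717e-04, -1.62942531e-03, -1.69500953e-04, -3.21842829e-03,
       -2.31003747e-05,  3.81248444e-04, -1.62776396e-03]), 'joint_torque': array([-1.27030384e-03, -4.92573810e+01, -4.05707778e-01, -3.13400137e+01,
       -6.39214274e-02,  3.94879316e-02,  5.62568607e-05]), 'position': array([ 0.21210786, -0.61383894,  0.19994558]), 'tool_rot': array([-3.09647062e+00, -5.20107931e-01,  6.08738062e-04]), 'ft_force': array([ 0.54378368, -0.04361155, -0.11061246]), 'torque': array([ 0.00579261, -0.01882886, -0.01707905]), 'grip_width': 1.002949594341934}
0.0187
```

View pics/top0.png

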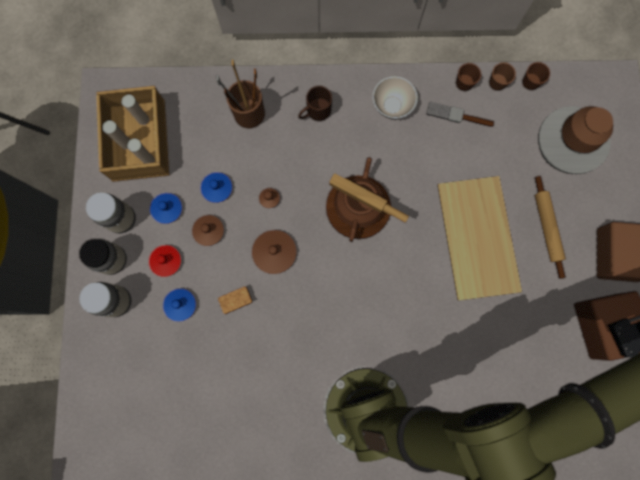

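View pics/side0.png

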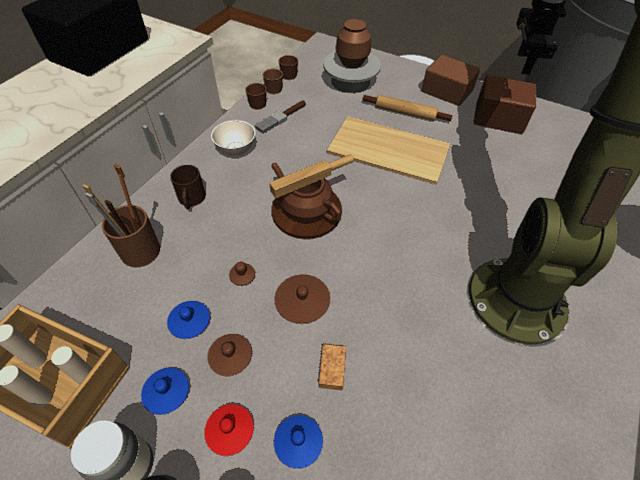

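Top view: the beater runs from (333,185) to (405,218), with its handle at lower right. The teapot is at (358,205) and the board at (479,238). Lid candidates are brown at (270,197) small, (208,230) middle and (274,251) large, plus blue at (217,187), (166,208), (180,304) and red at (165,261). By the description I choose the brown one at (208,230). Next I measure all of these and take the close crop.

```bash
python3 - <<'E'
from h import *
d=load('top0'); P=cloud(d); c=d['color'].astype(int)
hsv=cv2.cvtColor(d['color'],cv2.COLOR_RGB2HSV)
def at(u,v): return P[v,u].round(3)
print('table',at(300,330),'base',at(367,380))
def ell(m): 
    cs,_=cv2.findContours(m.astype(np.uint8),0,1); return max(cs,key=cv2.contourArea)
for n,(u,v) in dict(small=(270,197),mid=(208,230),big=(274,251)).items():
    w=30; Q=P[v-w:v+w,u-w:u+w].reshape(-1,3); h=hsv[v-w:v+w,u-w:u+w].reshape(-1,3)
    m=(h[:,0]<14)&(h[:,1]>90)&(Q[:,2]>.008); Q=Q[m]
    cen=ray(d,u,v,0)
    Q=Q[np.hypot(*(Q-cen)[:,:2].T)<.075]
    pl=Q[Q[:,2]<.03]; kn=Q[Q[:,2]>.038]
    (x,y),r=cv2.minEnclosingCircle(pl[:,:2].astype(np.float32))
    print(n,len(Q),'plate',round(x,4),round(y,4),'dia',round(2*r,4),'knob',kn.mean(0).round(4),len(kn),Q[:,2].max())
for nm,(u,v,w,h) in dict(board=(479,238,48,70)).items():
    S=P[v-h:v+h,u-w:u+w]; H=hsv[v-h:v+h,u-w:u+w]
    m=(H[...,0]>12)&(H[...,0]<30)&(H[...,1]>70)&(S[...,2]>.007)&(S[...,2]<.03)
    m=cv2.morphologyEx(m.astype(np.uint8),cv2.MORPH_OPEN,np.ones((3,3)))
    Q=S[m>0]; (cx,cy),(a,b),an=cv2.minAreaRect(Q[:,:2].astype(np.float32)); print(nm,cx,cy,a,b,an,Q[:,2].mean())
    print(cv2.boxPoints(((cx,cy),(a,b),an)))
S=P[150:240,310:420].reshape(-1,3); 
Q=S[S[:,2]>.128]; 
(cx,cy),(a,b),an=cv2.minAreaRect(Q[:,:2].astype(np.float32)); print('stick',cx,cy,a,b,an,Q[:,2].max(),len(Q))
B=Q[Q[:,2]>.138]; r=cv2.minAreaRect(B[:,:2].astype(np.float32));print('bar',r,np.median(B[:,2])); print(cv2.boxPoints(r))
vx,vy,x0,y0=cv2.fitLine(Q[:,:2].astype(np.float32),cv2.DIST_L2,0,.01,.01).ravel(); print('axis',vx,vy)
s=(Q[:,:2]-[x0,y0])@[vx,vy]; print([x0+vx*s.min(),y0+vy*s.min()],[x0+vx*s.max(),y0+vy*s.max()])
# rim and disc
sd=load('side0'); PS=cloud(sd)
for T in (P,PS):
    R=T.reshape(-1,3); R=R[(np.hypot(R[:,0]-cx,R[:,1]-cy)<.09)]
    k=R[(R[:,2]>.105)&(R[:,2]<.1165)]; print('rim',len(k),cv2.minEnclosingCircle(k[:,:2].astype(np.float32)))
a=cv2.imread('pics/top0.png'); cc=cv2.imread('pics/side0.png')
A=cv2.resize(a[150:300,150:420],None,fx=2.9,fy=2.9,interpolation=2)[:, :783]
cv2.imwrite('pics/crop1.png',A)
E
```

```text
table [0.215 0.179 0.009] base [ 0.079 -0.003  0.017]
small 300 plate 0.5928 0.2666 dia 0.0597 knob [0.5908 0.2657 0.054 ] 68 0.0641059264937119
mid 726 plate 0.4995 0.4417 dia 0.0895 knob [0.4983 0.4402 0.0525] 73 0.06290890148178703
big 1477 plate 0.4357 0.2523 dia 0.1253 knob [0.4343 0.251  0.0538] 71 0.06372361603078075
board 0.4737968444824219 -0.33160704374313354 0.3403705060482025 0.18262575566768646 6.917004108428955 0.015666361172226966
[[ 0.29385334 -0.26145443]
 [ 0.31584722 -0.44275096]
 [ 0.65374035 -0.40175965]
 [ 0.6317465  -0.22046313]]
stick 0.557218074798584 -0.011454187333583832 0.22927778959274292 0.033488623797893524 60.63486099243164 0.15461913225239876 952
bar ((0.5574256777763367, -0.011578254401683807), (0.22926007211208344, 0.0332425981760025), 60.907371520996094) 0.1450205408180684
[[ 0.48716563 -0.10366431]
 [ 0.5162142  -0.11982763]
 [ 0.6276857   0.0805078 ]
 [ 0.59863716  0.09667112]]
axis 0.4947457 0.8690378
[np.float64(0.49876322643968235), np.float64(-0.11008887785677252)] [np.float64(0.6122038692412093), np.float64(0.08917350508941166)]
rim 198 ((0.5454699397087097, 0.015526442788541317), 0.06700237840414047)
rim 191 ((0.5579406023025513, 0.014939889311790466), 0.06459725648164749)
```

View pics/crop1.png

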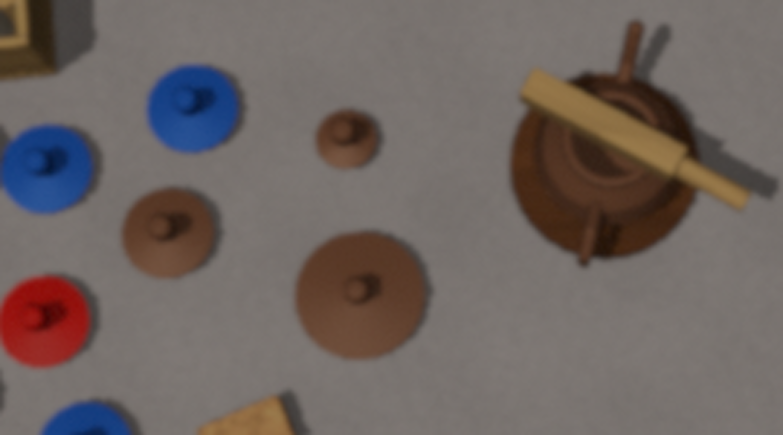

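The middle lid is confirmed: a 90 mm plate with an uncoloured knob at about (0.498, 0.440). The small and large ones measure 60 and 125 mm. Next: twist, lift, then travel to above the stick.

```bash
cat >> h.py <<'E'
from scipy.spatial.transform import Rotation as Ro
def need(x,y,z,ang):
    """remaining tool-axis shift (mm, after twisting) and twist to TCP x,y,z, tool x at ang deg (mod 180)"""
    s=ctrl.get_state(); R=Ro.from_rotvec(s['tool_rot']).as_matrix()
    a=np.degrees(np.arctan2(R[1,0],R[0,0])); t=-((ang-a+90)%180-90)
    D=np.array([x,y,z])-s['position']
    Rn=R@Ro.from_rotvec([0,0,np.radians(t)]).as_matrix()
    print('t %.2f'%s['time'],'pos',s['position'].round(4),'ang %.2f'%a,'tilt %.2f'%np.degrees(np.arccos(-R[2,2])),'F',s['ft_force'].round(1),'grip %.3f'%s['grip_width'])
    print('shift now',(R.T@D*1e3).round(1),'twist %.3f'%np.radians(t),'shift after twist',(Rn.T@D*1e3).round(1))
E
python3 -m inch '[[0.3,0,0,-15,-0.181],[0.3,0,0,-15,-0.181],[0.3,0,0,-15,-0.181],[0.3,0,0,0,-0.181],[0.3,0,0,0,0]]'
python3 -c "
from h import *
need(.5655,.005,.23,60.6)"
```

```text
time: 0.72
position: [0.2115, -0.6122, 0.2426]
tool_rot: [-2.689, -1.608, -0.002]
ft_force: [-0.1, -0.7, 0.5]
grip_width: 0.658
t 0.72 pos [ 0.2115 -0.6122  0.2426] ang 61.78 tilt 0.49 F [-0.1 -0.7  0.5] grip 0.658
shift now [711.1  20.1  16.4] twist 0.021 shift after twist [711.4   5.5  16.4]
```

```bash
python3 -m inch '[[0.3,55,0,0,0.021],[0.3,60,0,0,0],[0.3,60,0,0,0],[0.3,60,0,0,0],[0.3,60,0,0,0]]' >/dev/null; python3 -m inch '[[0.3,60,0,0,0],[0.3,60,0,0,0],[0.3,60,0,0,0],[0.3,50,0,0,0],[0.3,0,0,0,0]]' >/dev/null
python3 - <<'E'
from h import *
need(.5655,.005,.23,60.6)
E
```

```text
t 1.98 pos [ 0.4823 -0.1436  0.2411] ang 58.14 tilt 0.71 F [ 0.2 -0.4 -0.1] grip 0.648
shift now [170.1  -7.7  12.4] twist -0.043 shift after twist [170.3  -0.3  12.4]
```

```bash
python3 -m inch '[[0.3,55,0,0,-0.04],[0.3,60,0,0,0],[0.3,50,0,0,0],[0.3,0,0,0,0],[0.3,0,0,0,0]]' >/dev/null
python3 - <<'E'
from h import *
need(.5655,.005,.23,60.6)
d=grab('wrist','w1'); print((-d['R'].T@d['t']).round(3))
E
```

```text
t 2.60 pos [ 0.5665 -0.0054  0.2395] ang 59.14 tilt 0.71 F [-0.7 -0.2 -0.1] grip 0.647
shift now [ 8.4 -6.1  9.6] twist -0.026 shift after twist [ 8.5 -5.8  9.6]
[0.609 0.062 0.423]
```

View pics/w1.png

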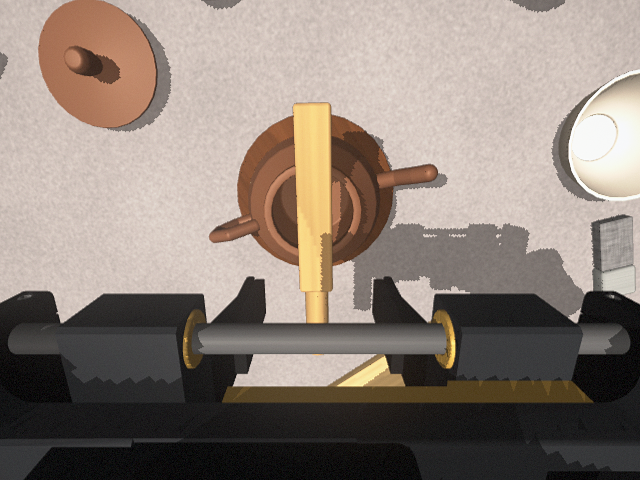

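The wrist view shows the bar's end at (312,103), its shoulder at (316,291), the handle below that, and the rim ring spanning roughly (265..361, 165..255).

```bash
python3 - <<'E'
from h import *
d=load('w1'); P=cloud(d)
a=ray(d,312,103,.145); b=ray(d,316.5,291,.145); L=np.linalg.norm(a-b); u=(a-b)/L
print(a,b,L,np.degrees(np.arctan2(u[1],u[0])),'balance',a-.097*u, 'b-based',b+.063*u)
S=P[90:300,285:345].reshape(-1,3);Q=S[(S[:,2]>.138)&(S[:,2]<.155)]
print(cv2.minAreaRect(Q[:,:2].astype(np.float32)),np.median(Q[:,2]))
# rim by outer left/right
S=P[140:270,255:375].reshape(-1,3);Q=S[(S[:,2]>.109)&(S[:,2]<.118)]
print('rim',cv2.minEnclosingCircle(Q[:,:2].astype(np.float32)),len(Q),np.median(Q[:,2]))
E
```

```text
[0.614666  0.0877377 0.145    ] [ 0.53685928 -0.04866647  0.145     ] 0.15703496611178108 60.299001354544494 balance [0.56660504 0.00348128 0.145     ] b-based [0.56807413 0.00605678 0.145     ]
((0.5725363492965698, 0.01539909839630127), (0.1694241613149643, 0.03007197380065918), 60.19824981689453) 0.14431911576526713
rim ((0.5661669373512268, 0.009564762935042381), 0.04600607603788376) 1702 0.11224574417807262
```

```bash
python3 -m inch '[[0.15,10,-5.5,20,-0.02],[0.15,0,0,20,0],[0.15,0,0,20,0],[0.15,0,0,20,0],[0.15,0,0,0,0]]' 
python3 -c "
from h import *
need(.567,.0048,.118,60.25)"
```

```text
time: 3.28
position: [0.5622, 0.003, 0.152]
tool_rot: [-2.712, -1.561, 0.013]
ft_force: [-1.0, 1.1, -0.4]
grip_width: 0.578
t 3.27 pos [0.5622 0.003  0.152 ] ang 59.86 tilt 0.85 F [-1.   1.1 -0.4] grip 0.578
shift now [ 4.   3.8 33.9] twist -0.007 shift after twist [ 4.   3.8 33.9]
```

```bash
python3 -m inch '[[0.15,4.5,4,12,0],[0.15,0,0,12,0],[0.15,0,0,12,0],[0.15,0,0,0,0]]' >/dev/null
python3 -c "
from h import *
need(.567,.0048,.118,60.25)"
```

```text
t 3.77 pos [0.568  0.0048 0.114 ] ang 59.80 tilt 0.79 F [ 0.1 -0.3 -0.9] grip 0.575
shift now [-0.5 -0.9 -4. ] twist -0.008 shift after twist [-0.5 -0.9 -4. ]
```

```bash
python3 -m inch '[[0.15,-0.5,-1,-4.5,0],[0.15,0,0,0,0],[-0.25,0,0,0,0],[-0.5,0,0,0,0],[-0.6,0,0,0,0]]' 20 >/dev/null;  python3 -m inch '[[-0.7,0,0,0,0],[-0.7,0,0,0,0],[-0.7,0,0,0,0]]' 20 >/dev/null
python3 -c "
from h import *
need(.567,.0048,.118,60.25)"
```

```text
t 4.78 pos [0.5678 0.0051 0.1204] ang 59.82 tilt 0.66 F [-1.3 -0.3 -0.8] grip 0.338
shift now [-0.7 -0.6  2.4] twist -0.008 shift after twist [-0.7 -0.6  2.4]
```

```bash
python3 -m inch '[[-0.7,0,0,-12,0],[-0.7,0,0,-20,0],[-0.7,0,0,-25,0],[-0.7,0,0,-25,0],[-0.7,0,0,0,0]]' >/dev/null
python3 -c "
from h import *
need(.474,-.3316,.19,6.9)"
```

```text
t 5.40 pos [0.5684 0.0046 0.2061] ang 59.82 tilt 0.70 F [ 0.  -0.7 -1.5] grip 0.337
shift now [-338.1   87.6   15. ] twist 0.924 shift after twist [-133.9  322.6   15. ]
```

```bash
python3 -m inch '[[-0.7,-20,5,0,0],[-0.7,-40,10,0,0],[-0.7,-45,12,0,0],[-0.7,-45,12,0,0],[-0.7,-45,12,0,0]]' >/dev/null
python3 -m inch '[[-0.7,-45,12,0,0],[-0.7,-40,10,0,0],[-0.7,-30,8,0,0],[-0.7,0,0,0,0.12],[-0.7,0,0,0,0.15]]' >/dev/null
python3 -m inch '[[-0.7,0,0,0,0.15],[-0.7,0,0,0,0.15],[-0.7,0,0,0,0.15],[-0.7,0,0,0,0.15],[-0.7,0,0,0,0]]' >/dev/null
python3 -c "
from h import *
need(.474,-.3316,.10,6.9)"
```

```text
t 7.28 pos [ 0.4705 -0.3107  0.1862] ang 8.48 tilt 2.13 F [-0.1 -0.  -3.1] grip 0.337
shift now [ 2.9 23.2 85.6] twist 0.028 shift after twist [ 3.5 23.1 85.6]
```

```bash
python3 -m inch '[[-0.7,3.5,23,25,0.028],[-0.7,0,0,15,0],[-0.7,0,0,0,0]]' >/dev/null
python3 - <<'E'
from h import *
need(.474,-.3316,.0224,6.9)
print(Ro.from_rotvec(ctrl.get_state()['tool_rot']).as_matrix().round(4))
w=grab('wrist','w2');s=grab('side','s2')
im=np.hstack([cv2.resize(w['color'],(400,300),interpolation=3),cv2.resize(s['color'][80:260,240:480],(400,300))])
cv2.imwrite('pics/v2.png',im[:,:,::-1])
E
```

```text
t 7.65 pos [ 0.4757 -0.3309  0.1432] ang 7.35 tilt 2.26 F [ 1.  -0.3 -0.9] grip 0.338
shift now [  1.8   3.6 120.7] twist 0.008 shift after twist [  1.8   3.6 120.7]
[[ 0.9913  0.1271 -0.0331]
 [ 0.1278 -0.9916  0.0215]
 [-0.0301 -0.0256 -0.9992]]
```

View pics/v2.png

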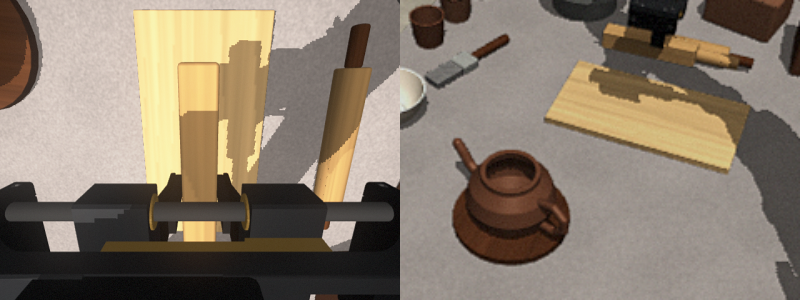

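The picture shows the stick held and parallel to the board, with the pot still in place and its mouth clear. Lowering.

```bash
python3 -m inch '[[-0.7,2,3.5,25,0.008],[-0.7,0,0,25,0],[-0.7,0,0,20,0],[-0.7,0,0,8,0],[-0.7,0,0,0,0]]' >/dev/null
python3 -c "
from h import *
need(.474,-.3316,.0224,6.9)"
```

```text
t 8.38 pos [ 0.4806 -0.3337  0.0711] ang 7.13 tilt 1.51 F [ 0.5 -0.1 -1.4] grip 0.338
shift now [-5.3 -2.1 48.9] twist 0.004 shift after twist [-5.3 -2.1 48.9]
```

```bash
python3 -m inch '[[-0.7,-5.5,-2.5,18,0.004],[-0.7,0,0,14,0],[-0.7,0,0,0,0]]' >/dev/null
python3 -c "
from h import *
need(.474,-.3316,.0224,6.9)"
```

```text
t 8.75 pos [ 0.4745 -0.3318  0.0389] ang 6.89 tilt 1.36 F [-0.5 -0.1 -0.8] grip 0.334
shift now [-0.2 -0.1 16.5] twist -0.000 shift after twist [-0.2 -0.1 16.5]
```

```bash
python3 -m inch '[[-0.7,0,0,5,0],[-0.7,0,0,5,0],[-0.7,0,0,0,0],[-0.7,0,0,3,0],[-0.7,0,0,0,0]]' >/dev/null
python3 -c "
from h import *
need(.474,-.3316,.0224,6.9)
print(Ro.from_rotvec(ctrl.get_state()['tool_rot']).as_matrix()[2].round(4))"
```

```text
t 9.38 pos [ 0.475  -0.3321  0.0257] ang 6.89 tilt 1.28 F [-0.   0.  -2.1] grip 0.340
shift now [-0.9 -0.6  3.3] twist -0.000 shift after twist [-0.9 -0.6  3.3]
[-0.0181 -0.013  -0.9998]
```

```bash
python3 -m inch '[[-0.7,-1,-0.5,2,0],[-0.7,0,0,0,0],[-0.7,0,0,1.5,0],[-0.7,0,0,0,0]]' >/dev/null
python3 -c "
from h import *
need(.474,-.3316,.0224,6.9)"
```

```text
t 9.88 pos [ 0.4741 -0.332   0.0226] ang 6.89 tilt 1.23 F [-0.6 -0.  -0.4] grip 0.336
shift now [-0.  -0.4  0.2] twist -0.000 shift after twist [-0.  -0.4  0.2]
```

```bash
for i in 1 2 ; do python3 -m inch '[[-0.7,0,0,1.5,0],[-0.7,0,0,0,0]]' | egrep "posit|force"; done
```

```text
position: [0.4743, -0.3321, 0.0226]
ft_force: [-0.7, 0.7, -0.7]
position: [0.4744, -0.3321, 0.0225]
ft_force: [-0.1, -0.3, -0.5]
```

```bash
python3 -m inch '[[-0.7,0,0,3,0],[-0.7,0,0,0,0]]' | egrep "posit|force"; python3 - <<'E'
from h import *
s=grab('side','s3');w=grab('wrist','w3')
im=np.hstack([cv2.resize(w['color'],(400,300),interpolation=3),cv2.resize(s['color'][100:220,310:470],(400,300),interpolation=2)])
cv2.imwrite('pics/v3.png',im[:,:,::-1])
P=cloud(w); S=P[90:300,285:345].reshape(-1,3);Q=S[(S[:,2]>.035)&(S[:,2]<.06)]
c=np.linalg.lstsq(np.c_[Q[:,:2],np.ones(len(Q))],Q[:,2],rcond=None)[0]; print(np.median(Q[:,2]),c)
E
```

```text
position: [0.4749, -0.3314, 0.0218]
ft_force: [-0.3, -0.7, -1.1]
0.04642483851091176 [-0.00287648 -0.00731193  0.04555441]
```

View pics/v3.png

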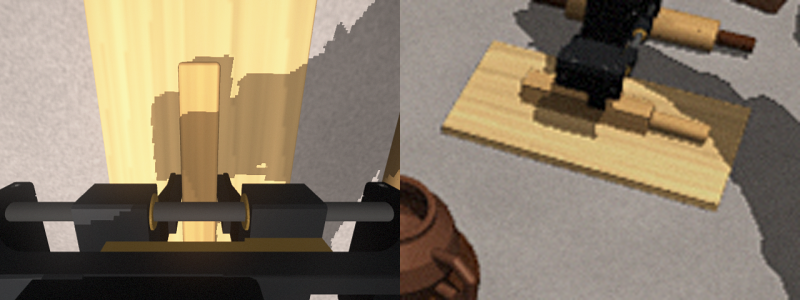

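The stick lies flat on the board with its top at 46–47 mm and no slope. Releasing and lifting.

```bash
python3 -m inch '[[-0.2,0,0,0,0],[0,0,0,0,0],[0.3,0,0,0,0],[0.3,0,0,0,0],[0.3,0,0,-15,0]]' >/dev/null; python3 -m inch '[[0.3,0,0,-30,0],[0.3,0,0,-50,0],[0.3,0,0,-50,0],[0.3,0,0,-50,0],[0.3,0,0,0,0]]' >/dev/null
python3 - <<'E'
from h import *
need(.4983,.4402,.24,90)
d=load('w3')
t=grab('top','t4'); w=grab('wrist','w4')
im=np.hstack([cv2.resize(w['color'],(400,300),interpolation=3),cv2.resize(t['color'][150:312,400:616],(400,300),interpolation=2)])
cv2.imwrite('pics/v4.png',im[:,:,::-1])
for d in (t,w):
    P=cloud(d).reshape(-1,3); Q=P[(abs(P[:,0]-.474)<.14)&(abs(P[:,1]+.332)<.08)]; B=Q[(Q[:,2]>.04)&(Q[:,2]<.055)]
    if len(B): print(cv2.minAreaRect(B[:,:2].astype(np.float32)),len(B))
E
```

```text
t 11.97 pos [ 0.4793 -0.3334  0.2268] ang 6.95 tilt 1.01 F [ 0.3 -0.4 -0.5] grip 0.652
shift now [ 112.2 -765.7   -7.5] twist -1.450 shift after twist [773.7  18.8  -7.5]
((0.456542432308197, -0.3337545096874237), (0.229278102517128, 0.03288186714053154), 7.174583911895752) 659
((0.45673656463623047, -0.3337501883506775), (0.22762680053710938, 0.03000733070075512), 6.966422080993652) 4470
```

View pics/v4.png

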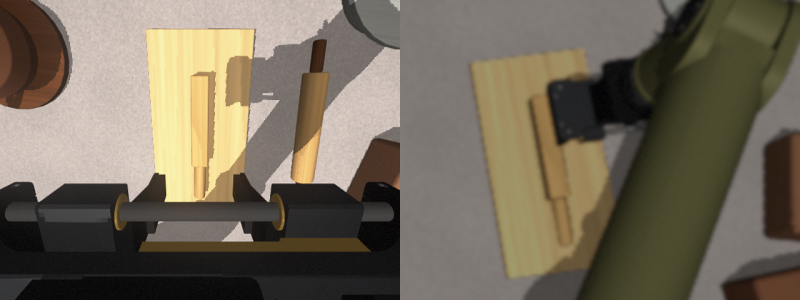

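The stick is on the board with its balance point at about (0.4745, -0.3316) and angle 7.0°, which matches the board centre. Now to the lid.

```bash
python3 -m inch '[[0.3,6,-30,-3,0],[0.3,9,-58,0,0],[0.3,9,-60,0,0],[0.3,9,-60,0,0],[0.3,9,-60,0,0]]' >/dev/null
python3 -m inch '[[0.3,9,-60,0,0],[0.3,9,-60,0,0],[0.3,9,-60,0,0],[0.3,9,-60,0,0],[0.3,9,-60,0,0]]' >/dev/null
python3 -m inch '[[0.3,9,-60,0,0],[0.3,6,-45,0,0],[0.3,0,-30,0,0],[0.3,0,0,0,-0.18],[0.3,0,0,0,-0.18]]' >/dev/null
python3 -m inch '[[0.3,0,0,0,-0.18],[0.3,0,0,0,-0.18],[0.3,0,0,0,-0.18],[0.3,0,0,0,0]]' >/dev/null
python3 -c "
from h import *
need(.4983,.4402,.20,60)
print(ctrl.get_state()['joint_positions'].round(2))"
```

```text
t 14.45 pos [0.4769 0.3932 0.2036] ang 59.90 tilt 4.10 F [-0.1 -0.4 -0.6] grip 0.650
shift now [51.5 -4.9  2.2] twist -0.002 shift after twist [51.5 -4.8  2.2]
[ 0.09  0.52 -1.1   1.45  0.4   1.49 -1.54]
```

```bash
cat >> h.py <<'E'
def zz():
    R=Ro.from_rotvec(ctrl.get_state()['tool_rot']).as_matrix(); print('toolz world',R[:,2].round(4),'q',ctrl.get_state()['joint_positions'].round(3))
E
python3 -c "
from h import *
zz()"
python3 -m inch '[[0.3,15,-2,0,0],[0.3,15,-1,0,0],[0.3,15,-1,0,0],[0.3,7,0,0,0],[0.3,0,0,0,0]]' >/dev/null
python3 -c "
from h import *
zz()
need(.4983,.4402,.20,60)
w=grab('wrist','w5')"
```

```text
toolz world [-0.0714  0.0025 -0.9974] q [ 0.086  0.515 -1.104  1.45   0.396  1.491 -1.536]
toolz world [-0.0768 -0.0039 -0.997 ] q [-0.056  0.613 -1.047  1.324  0.458  1.533 -1.596]
t 15.07 pos [0.4988 0.4386 0.1972] ang 59.01 tilt 4.41 F [-0.2 -0.1 -0.3] grip 0.649
shift now [ 1.  -1.5 -2.7] twist -0.017 shift after twist [ 1.  -1.4 -2.7]
```

View pics/w5.png

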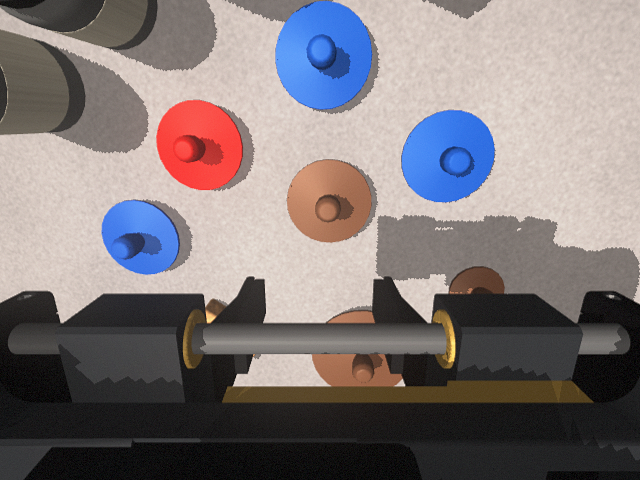

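The target brown lid is centred at (329,200) with its knob at (328,207). Red is at (200,145) and blue at (324,55), (448,155) and (140,237). The large and small brown lids are partly hidden at (360,350) and (476,285).

```bash
python3 -m inch '[[0.3,0,0,0,0.15],[0.3,0,0,0,0.15],[0.3,0,0,0,0.15],[0.3,0,0,0,0.15],[0.3,0,0,0,0.15]]' >/dev/null
python3 -m inch '[[0.3,0,0,0,0.15],[0.3,0,0,0,0.12],[0.3,0,0,0,0],[0.3,0,0,0,0]]' >/dev/null
python3 - <<'E'
from h import *
d=load('w5'); P=cloud(d); S=P[150:250,280:380].reshape(-1,3)
pl=S[(S[:,2]>.010)&(S[:,2]<.03)]; kn=S[S[:,2]>.045]
print('plate',cv2.minEnclosingCircle(pl[:,:2].astype(np.float32)),'knob',cv2.minEnclosingCircle(kn[:,:2].astype(np.float32)),kn[:,:2].mean(0),kn[:,2].max(),len(pl),len(kn))
zz(); need(.4983,.4402,.12,0)
E
```

```text
plate ((0.49977052211761475, 0.44347861409187317), 0.04619325324892998) knob ((0.5001194477081299, 0.4430888295173645), 0.01289653591811657) [0.50112199 0.44431247] 0.05737430488736824 4940 515
toolz world [-0.0766 -0.0079 -0.997 ] q [-0.155  0.524 -0.842  1.337  0.326  1.497 -2.571]
t 16.25 pos [0.4978 0.4327 0.1979] ang -1.85 tilt 4.41 F [-0.  -0.1  0.2] grip 0.653
shift now [ 6.2 -8.3 77.6] twist -0.032 shift after twist [ 6.4 -8.1 77.6]
```

```bash
python3 -m inch '[[0.3,7,-10,15,0],[0.3,0,0,20,0],[0.3,0,0,20,0],[0.3,0,0,20,0],[0.3,0,0,0,0]]' >/dev/null
python3 - <<'E'
from h import *
zz(); need(.4986,.4432,.0275,-1.8)
E
```

```text
toolz world [-0.0813 -0.0105 -0.9966] q [-0.178  0.591 -0.812  1.42   0.367  1.366 -2.598]
t 16.88 pos [0.498  0.4414 0.1139] ang -1.67 tilt 4.70 F [ 0.9 -0.3 -0.8] grip 0.653
shift now [ 7.5 -2.9 86.1] twist 0.002 shift after twist [ 7.5 -2.9 86.1]
```

```bash
python3 -m inch '[[0.3,8,-3,15,0],[0.3,0,0,15,0],[0.3,0,0,9,0],[0.3,0,0,0,0]]' >/dev/null
python3 - <<'E'
from h import *
zz(); need(.4986,.4432,.0275,-1.8)
E
```

```text
toolz world [-0.0806 -0.0096 -0.9967] q [-0.191  0.635 -0.789  1.444  0.393  1.303 -2.607]
t 17.38 pos [0.5038 0.4443 0.072 ] ang -1.68 tilt 4.66 F [0.8 0.5 0.6] grip 0.648
shift now [-1.6  0.8 44.8] twist 0.002 shift after twist [-1.6  0.8 44.8]
```

```bash
python3 -m inch '[[0.3,-1.5,1,14,0],[0.3,0,0,12,0],[0.3,0,0,8,0],[0.3,0,0,0,0]]' >/dev/null
python3 - <<'E'
from h import *
zz(); need(.4986,.4432,.0275,-1.8)
E
```

```text
toolz world [-0.0798 -0.0091 -0.9968] q [-0.199  0.657 -0.771  1.487  0.408  1.241 -2.619]
t 17.88 pos [0.4993 0.4432 0.0366] ang -1.67 tilt 4.61 F [ 0.1 -0.2 -0.4] grip 0.651
shift now [-0.  -0.1  9.1] twist 0.002 shift after twist [-0.  -0.1  9.1]
```

```bash
python3 -m inch '[[0.3,0,0,7,0],[0.3,0,0,0,0],[0,0,0,0,0],[-0.3,0,0,0,0],[-0.5,0,0,0,0]]' 20 >/dev/null
python3 -m inch '[[-0.7,0,0,0,0],[-0.8,0,0,0,0],[-0.8,0,0,0,0],[-0.8,0,0,0,0]]' 20 >/dev/null
python3 - <<'E'
from h import *
zz(); need(.4986,.4432,.0275,-1.8)
E
```

```text
toolz world [-0.0778 -0.0077 -0.9969] q [-0.202  0.662 -0.767  1.492  0.411  1.228 -2.622]
t 19.00 pos [0.4998 0.4437 0.0302] ang -1.68 tilt 4.48 F [ 1.   0.5 -0.6] grip 0.232
shift now [-0.9  0.5  2.8] twist 0.002 shift after twist [-0.9  0.5  2.8]
```

```bash
python3 -m inch '[[-0.8,0,0,0,0],[-0.8,0,0,0,0]]' | tail -1
python3 - <<'E'
from h import *
s=grab('side','s6');w=grab('wrist','w6')
im=np.hstack([cv2.resize(w['color'][100:340,160:480],(400,300),interpolation=2),cv2.resize(s['color'][280:430,140:340],(400,300),interpolation=2)])
cv2.imwrite('pics/v6.png',im[:,:,::-1])
E
```

```text
grip_width: 0.234
```

View pics/v6.png

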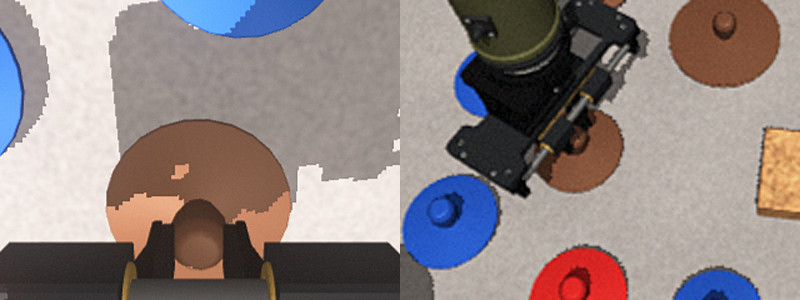

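The fingers pinch the knob of the correct brown lid. The opening reads 20 mm, narrower than the knob's nominal 26 mm, so I'll do a small lift and check.

```bash
python3 -m inch '[[-0.8,0,0,-6,0],[-0.8,0,0,-10,0],[-0.8,0,0,-14,0],[-0.8,0,0,-14,0],[-0.8,0,0,0,0]]' 30 | tail -2
python3 - <<'E'
from h import *
w=grab('wrist','w7'); zz(); need(.5662,.0096,.2,-1.8)
P=cloud(w); S=P[150:330,200:440].reshape(-1,3)
Q=S[(S[:,2]>.03)]; Q=Q[np.isfinite(Q[:,0])]
ok=np.hypot(Q[:,0]-.502,Q[:,1]-.443)<.055; Q=Q[ok]; 
pl=Q[np.hypot(Q[:,0]-.502,Q[:,1]-.443)>.025]; pl=pl[pl[:,2]<np.median(pl[:,2])+.012]
c=np.linalg.lstsq(np.c_[pl[:,:2]-[.502,.443],np.ones(len(pl))],pl[:,2],rcond=None)[0]
print('plate plane slopes',c,len(pl),pl.min(0),pl.max(0)); print(cv2.minEnclosingCircle(pl[:,:2].astype(np.float32)))
im=w['color'][100:400,120:520]; cv2.imwrite('pics/v7.png',im[:,:,::-1])
E
```

```text
ft_force: [-0.7, 1.0, -1.5]
grip_width: 0.226
toolz world [-0.0777 -0.0072 -0.997 ] q [-0.193  0.624 -0.785  1.445  0.384  1.305 -2.603]
t 20.02 pos [0.5033 0.4444 0.0775] ang -1.67 tilt 4.48 F [ 0.1 -0.6 -1.4] grip 0.225
shift now [  65.8  434.  -123.9] twist 0.002 shift after twist [  66.9  433.8 -123.9]
plate plane slopes [0.00415326 0.00177748 0.06730831] 8771 [0.46429667 0.39882625 0.06187834] [0.55091394 0.49043814 0.0712316 ]
((0.5053812265396118, 0.4446496367454529), 0.045923370867967606)
```

View pics/v7.png

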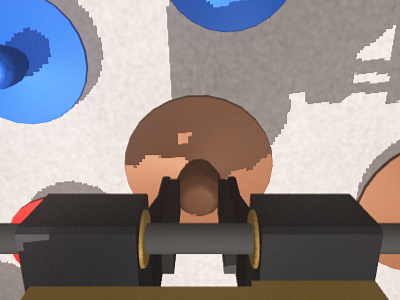

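The lid is held and level (slopes below 0.3°), with its axis about 2 mm ahead of the TCP. Lifting and carrying at moderate speed.

```bash
python3 -m inch '[[-0.8,0,0,-25,0],[-0.8,0,0,-30,0],[-0.8,0,0,-30,0],[-0.8,0,0,-30,0],[-0.8,0,0,0,0]]' >/dev/null
python3 -m inch '[[-0.8,2,15,0,0],[-0.8,4,25,0,0],[-0.8,4,30,0,0],[-0.8,4,30,0,0],[-0.8,4,30,0,0]]' >/dev/null
python3 -m inch '[[-0.8,4,30,0,0],[-0.8,4,30,0,0],[-0.8,4,30,0,0],[-0.8,4,30,0,0],[-0.8,4,25,0,0]]' >/dev/null
python3 - <<'E'
from h import *
zz(); need(.5641,.0094,.2,-1.8)
E
```

```text
toolz world [-0.107  -0.0285 -0.9939] q [ 0.346  0.31  -0.789  1.609  0.202  1.425 -2.075]
t 21.90 pos [0.5331 0.1433 0.1758] ang -2.00 tilt 6.35 F [-0.1  0.5 -0.7] grip 0.225
shift now [ 32.9 133.6 -23.5] twist -0.003 shift after twist [ 32.4 133.7 -23.5]
```

```bash
python3 -m inch '[[-0.8,0,0,-20,0],[-0.8,5,15,-12,0],[-0.8,6,20,-5,0],[-0.8,6,20,-3,0],[-0.8,6,20,-3,0]]' >/dev/null
python3 -m inch '[[-0.8,6,20,-3,0],[-0.8,4,20,-3,0],[-0.8,0,12,0,0],[-0.8,0,0,0,0],[-0.8,0,0,0,0]]' >/dev/null
python3 - <<'E'
from h import *
w=grab('wrist','w8'); zz(); need(.5641,.0094,.17,-1.8)
p=ctrl.get_state()['position']
P=cloud(w).reshape(-1,3); Q=P[np.isfinite(P[:,0])&(P[:,2]>p[2]-.025)&(P[:,2]<p[2]+.0)]
r=np.hypot(Q[:,0]-p[0],Q[:,1]-p[1]); pl=Q[(r>.025)&(r<.06)]
c=np.linalg.lstsq(np.c_[pl[:,:2]-p[:2],np.ones(len(pl))],pl[:,2],rcond=None)[0]
print('plate',c,len(pl),cv2.minEnclosingCircle(pl[:,:2].astype(np.float32)))
s=grab('side','s8')
im=np.hstack([cv2.resize(w['color'],(400,300),interpolation=3),cv2.resize(s['color'][130:250,230:390],(400,300),interpolation=2)])
cv2.imwrite('pics/v8.png',im[:,:,::-1])
E
```

```text
toolz world [-0.1081 -0.0285 -0.9937] q [ 0.509  0.302 -0.725  1.497  0.204  1.53  -1.827]
t 23.20 pos [0.5683 0.0096 0.2284] ang -1.94 tilt 6.42 F [-0.3 -0.3 -1.5] grip 0.227
shift now [ 2.1 -1.5 58.5] twist -0.003 shift after twist [ 2.1 -1.5 58.5]
plate [-0.02306661 -0.02196339  0.21731699] 8580 ((0.5696106553077698, 0.009384820237755775), 0.046046182513237)
```

View pics/v8.png

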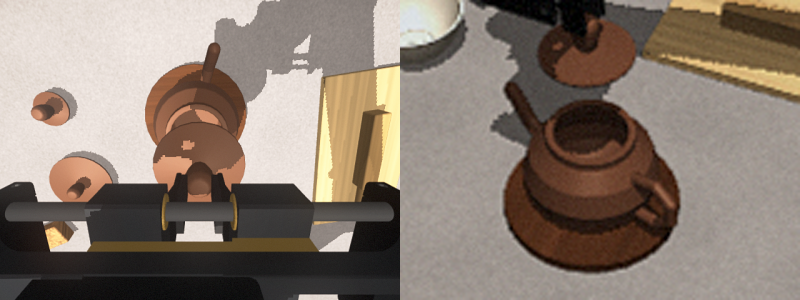

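The lid is above the pot and tilted about 1.8°. I'll re-check the mouth from the current side and wrist depth while descending.

```bash
python3 -m inch '[[-0.8,-1,0,12,0],[-0.8,0,0,12,0],[-0.8,0,0,10,0],[-0.8,0,0,0,0]]' >/dev/null
python3 - <<'E'
from h import *
from scipy.optimize import least_squares
for t in('s2','s8'):
    P=cloud(load(t)).reshape(-1,3); Q=P[(P[:,2]>.107)&(P[:,2]<.118)&(np.hypot(P[:,0]-.566,P[:,1]-.01)<.052)]
    r=np.hypot(Q[:,0]-.566,Q[:,1]-.01); Q=Q[r>.03]
    print(t,len(Q),cv2.minEnclosingCircle(Q[:,:2].astype(np.float32)), np.median(Q[:,2]))
zz(); need(.5649,.0098,.155,-1.8)
E
```

```text
s2 324 ((0.5665790438652039, 0.01095086894929409), 0.047142669558525085) 0.11277739587525329
s8 329 ((0.5653455257415771, 0.00980379804968834), 0.04850964993238449) 0.11250185949123526
toolz world [-0.11   -0.0285 -0.9935] q [ 0.512  0.309 -0.723  1.565  0.21   1.461 -1.833]
t 23.75 pos [0.5622 0.0105 0.1913] ang -1.76 tilt 6.52 F [ 0.1 -0.6 -1.2] grip 0.227
shift now [ 6.7 -0.6 35.8] twist 0.001 shift after twist [ 6.7 -0.6 35.8]
```

```bash
python3 -m inch '[[-0.8,6.5,0,10,0],[-0.8,0,0,8,0],[-0.8,0,0,6,0],[-0.8,0,0,0,0]]' >/dev/null
python3 - <<'E'
from h import *
zz(); need(.5649,.0098,.155,-1.8)
E
```

```text
toolz world [-0.1099 -0.0282 -0.9935] q [ 0.506  0.336 -0.717  1.588  0.227  1.416 -1.844]
t 24.25 pos [0.5666 0.0094 0.1649] ang -1.77 tilt 6.51 F [ 0.9 -0.3 -1.5] grip 0.230
shift now [-0.6 -0.7 10. ] twist 0.000 shift after twist [-0.6 -0.7 10. ]
```

```bash
python3 -m inch '[[-0.8,1,-0.5,8,0],[-0.8,0.5,0,8,0],[-0.8,0,0,5,0],[-0.8,0,0,0,0]]' >/dev/null
python3 - <<'E'
from h import *
zz(); need(.5649,.0098,.130,-1.8)
E
```

```text
toolz world [-0.1094 -0.0283 -0.9936] q [ 0.503  0.351 -0.713  1.618  0.238  1.375 -1.852]
t 24.75 pos [0.5658 0.0093 0.1427] ang -1.77 tilt 6.49 F [-0.1 -0.9 -1. ] grip 0.227
shift now [ 0.4 -0.9 12.7] twist 0.000 shift after twist [ 0.4 -0.9 12.7]
```

```bash
python3 -m inch '[[-0.8,0.5,-1,5,0],[-0.8,0,0,3,0],[-0.8,0,0,0,0]]' | egrep "pos|force"
python3 -m inch '[[-0.8,0,0,3,0],[-0.8,0,0,0,0]]'  | egrep "pos|force"
python3 - <<'E'
from h import *
zz(); need(.5649,.0098,.130,-1.8)
E
```

```text
position: [0.5657, 0.0102, 0.1344]
ft_force: [0.5, 0.5, -0.9]
position: [0.5655, 0.01, 0.1314]
ft_force: [-0.1, 0.1, -2.0]
toolz world [-0.1085 -0.0283 -0.9937] q [ 0.501  0.358 -0.711  1.633  0.244  1.354 -1.858]
t 25.38 pos [0.5655 0.01   0.1314] ang -1.77 tilt 6.44 F [-0.1  0.1 -2. ] grip 0.224
shift now [-0.4  0.2  1.4] twist 0.000 shift after twist [-0.4  0.2  1.4]
```

```bash
for i in 1 2; do python3 -m inch '[[-0.8,0,0,2,0],[-0.8,0,0,0,0]]'  | egrep "pos|force"; done
python3 - <<'E'
from h import *
w=grab('wrist','w9'); p=ctrl.get_state()['position']; zz()
P=cloud(w).reshape(-1,3); Q=P[np.isfinite(P[:,0])&(P[:,2]>.115)&(P[:,2]<p[2]+.0)]
r=np.hypot(Q[:,0]-p[0],Q[:,1]-p[1]); pl=Q[(r>.025)&(r<.06)]
c=np.linalg.lstsq(np.c_[pl[:,:2]-p[:2],np.ones(len(pl))],pl[:,2],rcond=None)[0]
print('plate',c,len(pl),cv2.minEnclosingCircle(pl[:,:2].astype(np.float32)))
E
```

```text
position: [0.5654, 0.0098, 0.1297]
ft_force: [-1.1, -0.4, -0.3]
position: [0.5655, 0.0095, 0.1294]
ft_force: [0.0, 0.9, -0.0]
toolz world [-0.1072 -0.0295 -0.9938] q [ 0.501  0.359 -0.71   1.636  0.246  1.349 -1.86 ]
plate [-0.01019739 -0.00570718  0.11831155] 8559 ((0.5670110583305359, 0.00956887286156416), 0.046039313077926636)
```

Contact made: z has stopped, the tilt has come down to 0.6°, and the lid centre is within 1 mm of the mouth. One slight press more, then open.

```bash
python3 -m inch '[[-0.8,0,0,2.5,0],[-0.8,0,0,0,0],[-0.45,0,0,0,0],[-0.3,0,0,0,0],[-0.1,0,0,0,0]]' 10 | egrep "pos|force|grip"
python3 -m inch '[[0.2,0,0,0,0],[0.2,0,0,0,0],[0.2,0,0,-8,0],[0.2,0,0,-20,0],[0.2,0,0,-30,0]]' >/dev/null
python3 -m inch '[[0.2,0,0,-30,0],[0.2,-40,0,-20,0],[0.2,-40,0,0,0],[0.2,-20,0,0,0],[0.2,0,0,0,0]]' | egrep "time|pos|force|grip"
python3 - <<'E'
from h import *
w=grab('wrist','w10');s=grab('side','s10');t=grab('top','t10')
for n,d in(('w',w),('s',s)):
    P=cloud(d).reshape(-1,3); Q=P[np.isfinite(P[:,0])&(P[:,2]>.105)&(P[:,2]<.16)]
    r=np.hypot(Q[:,0]-.5662,Q[:,1]-.0096); pl=Q[(r>.02)&(r<.06)]
    c=np.linalg.lstsq(np.c_[pl[:,:2]-[.5662,.0096],np.ones(len(pl))],pl[:,2],rcond=None)[0]
    print(n,'plate',c,len(pl),cv2.minEnclosingCircle(pl[:,:2].astype(np.float32)))
im=np.hstack([cv2.resize(w['color'],(400,300),interpolation=3),cv2.resize(s['color'][100:250,230:430],(400,300),interpolation=2)])
cv2.imwrite('pics/v10.png',im[:,:,::-1])
E
```

```text
position: [0.5658, 0.0097, 0.1285]
ft_force: [0.2, -0.3, 0.3]
grip_width: 0.389
time: 27.8
position: [0.4772, 0.0172, 0.2533]
ft_force: [0.4, -0.2, 0.3]
grip_width: 0.601
w plate [-0.00105443  0.00073104  0.11805087] 7734 ((0.5666558742523193, 0.009446671232581139), 0.046621114015579224)
s plate [ 0.03510242 -0.04311954  0.11814202] 666 ((0.5677262544631958, 0.012215129099786282), 0.047809749841690063)
```

View pics/v10.png

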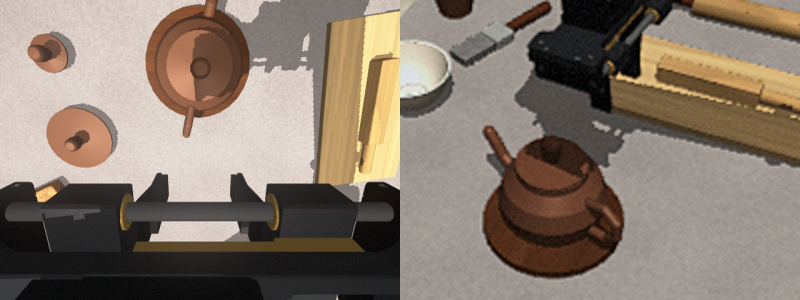

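The lid sits on the pot, level to 0.07° in the wrist depth and centred within 0.5 mm. The gripper is clear and the stick is still on the board. Handing in.

```bash
python3 -c "
from bench import ctrl
print(ctrl.close_job())"
```

```text
the job is handed in; nothing more can be done
None
```

I laid the stick lengthwise on the plywood board, then put the middle-sized brown lid on the teapot by its knob. I handed in at about 28 s.

- **Stick:** its balance point was about 0.5 mm from the board's centre and within about 0.3° of the board's length. I did not re-measure it at the end, but the last picture shows it still on the board.
- **Lid:** after release, the wrist camera showed it about 0.5 mm off the mouth's centre and level to under 0.1°. Its height fits a fully seated plate.
- **Teapot:** it stayed within about 1–2 mm of where it started, in a camera check made just before the lid went on. I did not measure it again after seating the lid. Wrist forces I read stayed within a few N.

**Checks that disagreed:**
- The side camera's plate fit read about 3° of slope. I put that down to its oblique, partly hidden view, with the knob and wall points mixed in, and trusted the wrist view.
- The gripper closed to 20 mm on the knob rather than the stated 26 mm, but the lid held firmly and stayed within 2° of level while carried.
- The tool tilted by up to 6.5° during the moves, and pressing the lid lightly onto the rim levelled it.

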